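Press the filled dove onto the spring seat and hold

TASK

Feel by lifting which of the two white porcelain doves is the heavier, and stand that one upright in the middle of the spring-loaded round seat of the gluing stand, leaving the lighter dove standing on the tile. Then push the dove straight down with the gripper until the seat is 8 mm down, half its travel (the brass pointer at the long middle mark, within 2 mm), never bottoming it, and finish the program still holding it pressed there. Do not tip either dove over, and do not knock about the other things on the bench.

Things in the scene. Friction and masses are not known exactly. Their poses are not given: they have to be found in the camera images.
- dove_1: white porcelain dove on a round closed plinth (48 across, 32 high) with a slug inside. Its twin looks the same, but one (steel slug) weighs 270 to 330 g, the other 110 to 150 g. Origin: centre of the underside; z up, beak to -x, tail to x=+68, head top 96 at x=-33. Folded wings give two flat upright faces 46 apart along y, x -21 to +25, height 51 to 73: grip these from above, centre 62, 25 N
- dove_2: white porcelain dove on a round closed plinth (48 across, 32 high) with a slug inside. Its twin looks the same, but one (steel slug) weighs 270 to 330 g, the other 110 to 150 g. Origin: centre of the underside; z up, beak to -x, tail to x=+68, head top 96 at x=-33. Folded wings give two flat upright faces 46 apart along y, x -21 to +25, height 51 to 73: grip these from above, centre 62, 25 N
- stand: fixed gluing stand: brown bakelite disc, 110 across, 26 high, origin at the centre of its underside; a round aluminium spring seat rises from its middle. On its +y side (y = 63 to 69) a gauge post 58 high, 22 wide, with dark marks at heights 45, 37 (longest) and 29; a brass pointer on the seat stands at them when the seat is 0, 8 and 16 down
- seat_top (a point): centre of the flat top of the spring seat, 64 across, 50 above the tile when up; it goes down with the seat; z up
- seat (a joint): travel of the spring seat straight down, in m: 0 is up, 0.016 is bottomed. It stays up until about 6.6 N rests on it (either dove alone does not move it), then gives about 0.55 N per mm; about 11 N in all, the dove's weight included, at 8 mm. It springs back up when let go
- table: the bench, its cream tile top at z = 0
- dome: bystander: glass dome with brass bayonet collar, 88 across, 107 high, origin under its centre
- owl: bystander: brown ceramic owl, 48 across, 70 high, origin under its centre
- windmill: bystander: painted tin windmill, foot 60 across, tower 106 high, vanes to about 125, origin under its centre
- spare_base: bystander: loose threaded bakelite base, 84 across, 30 high, without a seat or a post, origin under its centre
- jar: bystander: small clear jar with a steel cap, 44 across, 58 high, origin under its centre
- paint_tin: bystander: small closed steel tin, 36 across, 36 high, origin under its centre
- brush: bystander: paint brush lying flat, 150 long along its x
Mind the look-alikes: they are no part of the job. What is shaped like the dove_1 but orange is not meant.

How it is judged:
By the outcome, as a careful person would: the job done as asked, in the order asked, and still so for the second after the job is handed in, while the arm keeps its last pose, push and grip.
It also fails if it takes over 72 s, if anything falls off the work surface, if the arm or the gripper's body presses on something with over 40 N, if the wrist force passes 120 N, or if a joint passes its speed limit or range.

ROBOT

A 6-joint arm with a two-finger parallel gripper is mounted at the origin on the work surface. World frame = base frame: x ahead of the robot, y to its left, z up, the work surface at z = 0. Lengths are in m, angles in degrees, forces in N, time in s.
With the tool pointing down it reaches from about 0.25 to 0.725 m from the base axis. Payload 9.7 kg.
Tool frame: the origin (TCP) lies midway between the tips of the shut fingers; the grasp point (between the pads) lies 19 mm behind it; z points along the fingers, y is the line along which they close (so a half turn about z gives the same grasp; the last joint's range is limited). The gripper opens to 85 mm and grips with 20 to 120 N. Pads are 22 mm wide; open, the fingers measure 114 mm over their backs; the gripper's body (76 mm by 85 mm) begins 54 mm behind the grasp point. The pads swing forward as they close: fully open they stand 13 mm farther back than shut.
Start: joints at [64.229, 4.979, 10.078, 95.1, 0, 90], TCP at [0.239, 0.495, 0.231] pointing down, gripper open.
Joint ranges: [-179.16, 179.16], [-48.56, 103.87], [-65.8, 70.77], [-126.05, 130.52], [-82.76, 87.17], [-180, 180]. Speed limits (degrees/s): [127.2, 127.2, 147.25, 180, 180, 180].

INTERFACE

Orientations are given as [roll, pitch, yaw] about the fixed x, y, z axes, in that order (R = Rz(yaw) Ry(pitch) Rx(roll)).
In Python, from workcell import * gives the robot as it stands.
- The arm moves only by the tool servo_tool, never from a script. Its argument "moves" is a list of rows, each a list of 4 numbers: the shift along the world's x, y, z in parts of the range, where 1.0 means 60 cm, then the turn about the world's z in fractions of the full range, 1 being 2 pi rad. A call has 1 to 20 rows; each row is the pose to reach, as a shift and turn from the pose commanded when the call began; what a row does not reach only later rows make up. A row lasts 1/12 s, in which the tool goes at most 41.7 mm and 7.16 degrees, less where a joint would pass 70% of its speed; a pose out of reach is approached as far as the arm can. A shift or turn number past 1, either way, is cut back to 1. A call with a gripper value outside its range is refused whole. "claw" is the closure, from 0 (fully open) to 1 (shut), set as the call begins (left out, the last holds). The fingers move at their own pace and stop on an object; "force" is the grip in N (left out, the last holds). Time passes only in rows, so rows that repeat a pose let the fingers close. It gives the time, the measured TCP pose, the force, the opening and the grip force at its end, in the units of the state.
- get_obs(): the state, without advancing time (a new reading comes with each control period).
- camera(name): name is "scene" or "side" or "wrist"; returns the picture (400x640x3 uint8, red, green, blue); there is no depth.
- get_calibration(name): a dict with "fx", "fy", "cx", "cy" (pixels), "k1" (the pictures are not rectified: a ray, as slopes to the right and down, at radius r is drawn at 1 + k1 r^2 times it, then the intrinsics apply), "rvec" (rotation vector, rad) and "tvec" (3), from world to camera coordinates, as OpenCV has them; the wrist camera has in their place "tool_from_camera" (4x4, takes a point from camera to tool coordinates, whose origin is the TCP and whose axes are the flange's). Camera axes: x right, y down, z forward; pixel columns grow to the right and rows downward; lengths in m; the calibration is good to about 2 mm. A picture is of the moment at which its call begins: read the wrist's pose just before it. get_calibration takes no time and is no camera call.
- job_done(): hands the job in; it is judged then, once.
The state is a dict: "time": time; "q": joint angles; "qd": joint speeds; "joint_efforts": joint torques, N m; "ee_pos": TCP position; "tcp_rot": TCP orientation; "wrist_force": force on the tool from outside, world axes, zero at the start; "torque": the same for the moment, N m; "opening": finger opening in m; "grasp_force": force on a finger pad.
Only numpy, scipy, OpenCV 4.12 (cv2) and the standard library are available. Lean on these libraries where they do the work, as an engineer would, in place of code of your own. Each camera call takes 0.05 s, during which the arm holds its last target. There are 200 camera calls.

## Working session

There is one attempt and no reset: what is moved stays moved. The work goes in short steps, Python scripts to look and compute and a tool call to move; the robot and the scene stay as the last step left them, time stands still between calls to the robot, and variables do not carry over. Pictures are saved under pics/ and viewed, at most 13 in all, crops included, and the job is handed in when it is done.

Besides the shell and the picture viewer there is one more tool, called after "Request:" as a command line: name --pt "numbers of a row" for each row, then --argument value for the rest. servo_tool: Moves the arm, as the interface text tells. Its arguments: {"type":"object","properties":{"moves":{"type":"array","items":{"type":"array","items":{"type":"number"}}},"claw":{"type":"number"},"force":{"type":"number"}},"required":["moves"]}

```bash
mkdir -p pics
cat > h.py <<'E'
from workcell import *
import numpy as np, cv2
def save(n,f):
    im=camera(n); cv2.imwrite('pics/'+f,im[:,:,::-1]); return im
def cam(n):
    c=get_calibration(n); K=np.array([[c['fx'],0,c['cx']],[0,c['fy'],c['cy']],[0,0,1.]])
    return K,np.array([c['k1'],0,0,0.]),np.array(c['rvec'],float),np.array(c['tvec'],float)
def ray(n,uv):
    K,d,r,t=cam(n); p=cv2.undistortPoints(np.array([[uv]],float),K,d)[0,0]
    R=cv2.Rodrigues(r)[0]; return -R.T@t, R.T@np.array([p[0],p[1],1])
def atz(n,uv,z):
    o,v=ray(n,uv); return o+v*(z-o[2])/v[2]
def proj(n,P):
    K,d,r,t=cam(n); return cv2.projectPoints(np.array(P,float).reshape(-1,3),r,t,K,d)[0][:,0]
E
python3 - <<'E'
from h import *
save('scene','a.png');save('side','b.png')
print(get_obs())
for n in('scene','side'): o,v=ray(n,(320,200));print(n,o,v)
E
```

```text
{'time': 0.1, 'q': array([ 6.42288934e+01,  5.00602908e+00,  1.00398480e+01,  9.50968030e+01,
       -1.07602832e-04,  9.00014851e+01]), 'qd': array([ 0.00426646, -0.14880839,  0.20109081,  0.0279422 ,  0.04058151,
        0.06848494]), 'joint_efforts': array([ 3.11765496e-05, -5.21564054e+01,  4.65652871e+01,  1.60848390e-02,
       -3.22609890e-05, -1.41588714e-05]), 'ee_pos': array([0.2390486 , 0.4951316 , 0.23068001]), 'tcp_rot': array([-1.79937016e+02,  1.09235318e-04,  1.54227408e+02]), 'wrist_force': array([-0.29464538, -0.11571081, -0.27332002]), 'torque': array([ 0.02757948, -0.01902818,  0.01004334]), 'grasp_force': 0.0, 'opening': 0.08485794113110323}
scene [1.02157223 0.496606   0.63818891] [-0.52084756 -0.58596609 -0.62080265]
side [ 0.26990255 -0.64554261  0.74434264] [ 0.30115239  0.65082786 -0.69704783]
```

View pics/a.png

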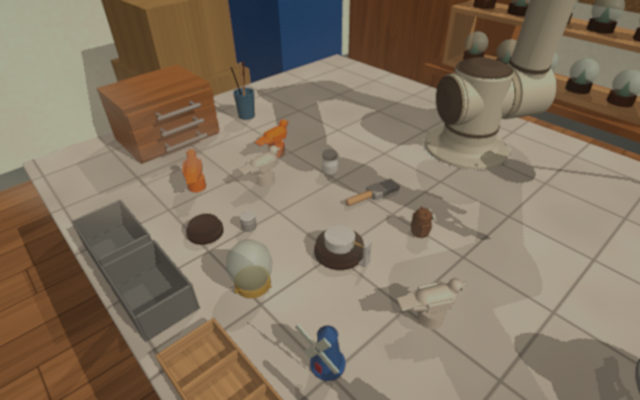

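View pics/b.png

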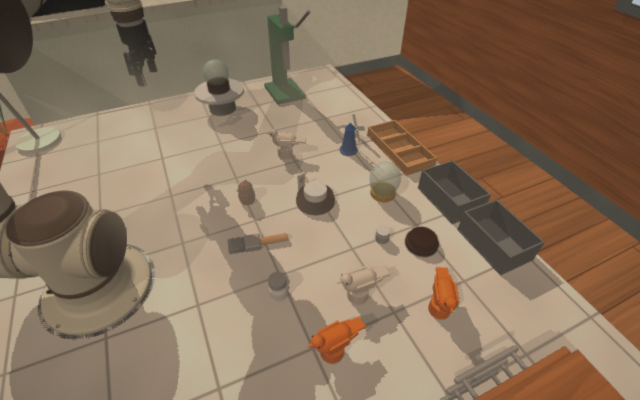

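Candidates: the white doves are at scene (265,165) and (435,298), side (360,280) and (287,143). The orange look-alikes at scene (275,137) and (195,172) are not meant. The stand is at scene (340,245): it has a seat and post, while the spare base at (205,229) has neither. I'll confirm in one enlarged crop.

Run:
```python
import cv2,numpy as np
a=cv2.imread('pics/a.png');b=cv2.imread('pics/b.png')
def t(im,u,v,s=6,w=66,h=49):
    c=cv2.resize(im[v:v+h,u:u+w],(w*s,h*s),interpolation=cv2.INTER_CUBIC)
    for k in range(0,w,10): cv2.line(c,(k*s,0),(k*s,6),(0,0,255),1);cv2.putText(c,str(u+k),(k*s,16),0,.33,(0,0,255),1)
    for k in range(0,h,10): cv2.line(c,(0,k*s),(6,k*s),(0,0,255),1);cv2.putText(c,str(v+k),(8,k*s+4),0,.33,(0,0,255),1)
    return c
r=lambda x,y:np.hstack([x,y])
cv2.imwrite('pics/c.png',np.vstack([r(t(a,235,142),t(b,325,258)),r(t(a,400,272),t(b,260,117))]))
cv2.imwrite('pics/d.png',r(t(a,310,222),t(b,285,168)))
```

```text
(no output)
```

View pics/c.png

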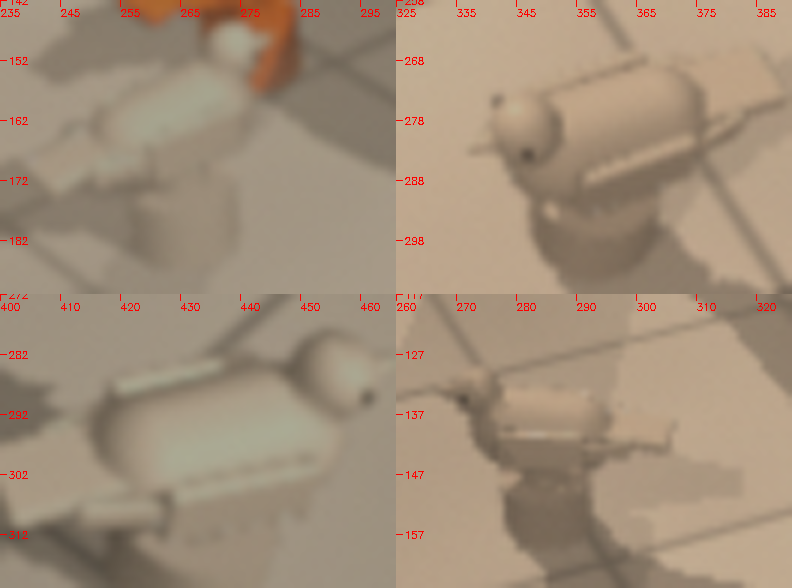

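View pics/d.png

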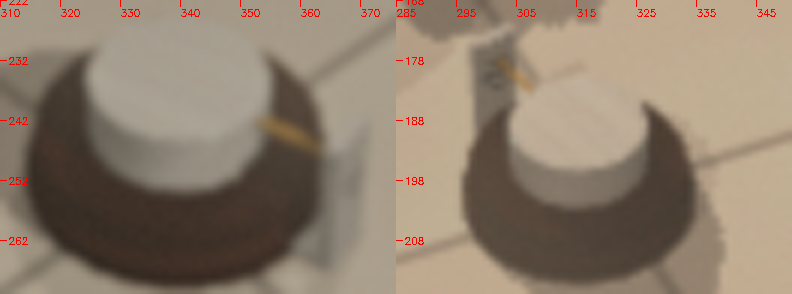

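Crops confirm two white doves: A has its head at scene (273,148), side (345,278); B has its head at scene (454,286), side (274,132). The seat top is centred at scene (339.5,235), side (315,188.5), and the pointer is at the top mark.

Run:
```python
from h import *
def tri(s,d):
    A=np.zeros((3,3));b=np.zeros(3)
    for o,v in(ray('scene',s),ray('side',d)):
        v=v/np.linalg.norm(v);M=np.eye(3)-np.outer(v,v);A+=M;b+=M@o
    return np.linalg.solve(A,b).round(4)
print('headA',tri((273.5,148.5),(345,278)),'headB',tri((453.5,286),(274,132)))
print('seat',tri((339.5,235),(315.3,188.5)),atz('scene',(339.5,235),.05),atz('side',(315.3,188.5),.05))
print('plA',atz('scene',(266,180),.016),'plB',atz('side',(285.5,155),.016))
print('bodyA',tri((264,160),(358,276)),'bodyB',tri((437,298),(286,138)))
for n,s,d in[('dome',(250,262),(385,180)),('owl',(422,222),(246,193)),('wind',(325,350),(350,138)),('jar',(330,162),(278,285)),('orange',(275,137),(333,340)),('post',(366,240),(301,176))]:print(n,tri(s,d))
print(get_calibration('wrist'))
```

```text
headA [ 0.5038 -0.2637  0.0877] headB [0.5506 0.3063 0.0843]
seat [0.577  0.0533 0.0472] [0.57752969 0.05611537 0.05      ] [0.57694684 0.04918166 0.05      ]
plA [ 0.54554001 -0.24974252  0.016     ] plB [0.56993157 0.26647581 0.016     ]
bodyA [ 0.5382 -0.2604  0.0696] bodyB [0.5804 0.2932 0.0635]
dome [ 0.7632 -0.0041  0.0566]
owl [0.4008 0.1354 0.0288]
wind [0.7787 0.228  0.046 ]
jar [ 0.3804 -0.1836  0.0282]
orange [ 0.4304 -0.359   0.0533]
post [0.5567 0.108  0.0573]
{'fx': 333.67263224635377, 'fy': 333.67263224635377, 'cx': 319.37174371071006, 'cy': 202.77681058988202, 'k1': -0.056509938992482925, 'tool_from_camera': array([[ 1.10929873e-03, -9.57524075e-01, -2.88351200e-01,
         7.34133241e-02],
       [ 9.99999008e-01,  1.31239762e-03, -5.11025053e-04,
        -3.48403300e-04],
       [ 8.67750221e-04, -2.88350347e-01,  9.57524582e-01,
        -1.44052976e-01],
       [ 0.00000000e+00,  0.00000000e+00,  0.00000000e+00,
         1.00000000e+00]])}
```

The rows are not in the units I measure in: shifts go in shares of 60 cm and turns go in shares of 2 pi rad. I convert before sending: 33.6 cm / 60 = 0.56, -21.5 cm / 60 = -0.3583.

Request:
servo_tool --pt "0.05 -0.0333 0 0" --pt "0.1167 -0.075 0 0" --pt "0.175 -0.1167 0 0" --pt "0.2333 -0.15 0 0" --pt "0.2917 -0.1917 0 0" --pt "0.35 -0.225 0 0" --pt "0.4083 -0.2667 0 0" --pt "0.4667 -0.3 0 0" --pt "0.5167 -0.3333 0 0" --pt "0.55 -0.35 0 0" --pt "0.56 -0.3583 0 0" --pt "0.56 -0.3583 0 0" --pt "0.56 -0.3583 0 0" --claw 0 --force 25

```text
time: 1.18
ee_pos: [0.5746, 0.2804, 0.2309]
tcp_rot: [-180.0, -0.1, 154.2]
wrist_force: [0.5, 0.4, -0.0]
opening: 0.0853
grasp_force: 0.0
```

```bash
cat >> h.py <<'E'
from scipy.spatial.transform import Rotation as Ro
def wpose():
    o=get_obs(); return np.array(o['ee_pos']),Ro.from_euler('xyz',o['tcp_rot'],degrees=True).as_matrix()
def wcam():
    c=get_calibration('wrist'); K=np.array([[c['fx'],0,c['cx']],[0,c['fy'],c['cy']],[0,0,1.]])
    return K,np.array([c['k1'],0,0,0.]),np.array(c['tool_from_camera'])
def watz(pose,uv,z):
    p,R=pose;K,d,T=wcam();q=cv2.undistortPoints(np.array([[uv]],float),K,d)[0,0]
    o=p+R@T[:3,3];v=R@T[:3,:3]@np.array([q[0],q[1],1]);return (o+v*(z-o[2])/v[2]).round(4)
E
python3 - <<'E'
from h import *
P=wpose();np.savez('w1.npz',p=P[0],R=P[1]);print(P[0],get_obs()['tcp_rot']);save('wrist','w1.png')
E
```

```text
[0.57463138 0.28042732 0.23086691] [-1.79959861e+02 -5.06575295e-02  1.54205790e+02]
```

View pics/w1.png

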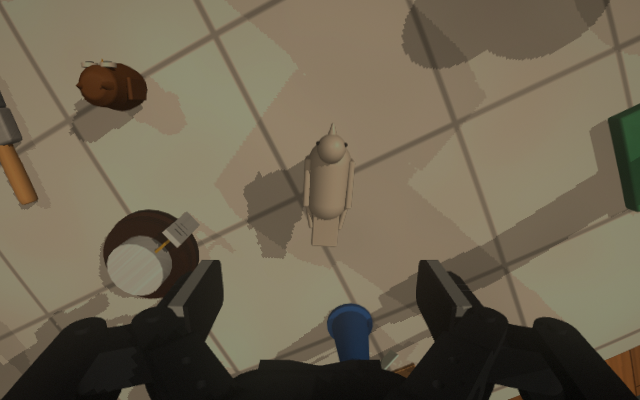

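Wrist view: dove B has its head at (332,149), beak (331,125), tail tip (323,246) and wing edges x 304–353 at y≈180. The seat centre is (139,264) and the post top (180,230). Everything is clear of the fingers.

Run:
```python
from h import *
w=np.load('w1.npz');P=(w['p'],w['R'])
h=watz(P,(332,149),.082);L=watz(P,(305,182),.066);Rr=watz(P,(352.5,182),.066)
print('head',h,'wings',L,Rr,(L+Rr)/2,np.linalg.norm(L-Rr))
for z in(.045,.055,.065):
    t=watz(P,(323,246),z);d=h-t;print('tail',t,np.linalg.norm(d[:2]),np.degrees(np.arctan2(d[1],d[0])), 'origin',h[:2]+ -d[:2]/np.linalg.norm(d[:2])*.033)
print('seat',watz(P,(139,264),.05),'post',watz(P,(180,230),.058))
```

```text
head [0.5481 0.3048 0.082 ] wings [0.5674 0.268  0.066 ] [0.587  0.3087 0.066 ] [0.5772  0.28835 0.066  ] 0.04517355421040052
tail [0.643  0.2511 0.045 ] 0.10903990095373345 150.49626661845534 origin [0.57682068 0.28854815]
tail [0.6389 0.2529 0.055 ] 0.10458608894112066 150.2483236628248 origin [0.57675008 0.28842402]
tail [0.6348 0.2548 0.065 ] 0.10008441437106978 150.0278965773234 origin [0.57668687 0.28831392]
seat [0.5735 0.0601 0.05  ] post [0.5582 0.1285 0.058 ]
```

Scaled: -19.2 cm / 60 = -0.32, -18.3 cm / 60 = -0.305, -0.068 rad / 6.2832 = -0.0108.

Request:
servo_tool --pt "0.0067 0.0117 0 -0.0108" --pt "0.0067 0.0117 -0.0333 -0.0108" --pt "0.0067 0.0117 -0.0833 -0.0108" --pt "0.0067 0.0117 -0.1333 -0.0108" --pt "0.0067 0.0117 -0.1833 -0.0108" --pt "0.0067 0.0117 -0.225 -0.0108" --pt "0.0067 0.0117 -0.2583 -0.0108" --pt "0.0067 0.0117 -0.2833 -0.0108" --pt "0.0067 0.0117 -0.305 -0.0108" --pt "0.0067 0.0117 -0.32 -0.0108" --pt "0.0067 0.0117 -0.32 -0.0108" --pt "0.0067 0.0117 -0.32 -0.0108"

```text
time: 2.23
ee_pos: [0.5788, 0.2878, 0.0398]
tcp_rot: [180.0, 0.0, 150.4]
wrist_force: [0.3, 0.3, 0.3]
opening: 0.0853
grasp_force: 0.0
```

Request:
servo_tool --pt "0 0 0 0" --pt "0 0 0 0" --pt "0 0 0 0" --pt "0 0 0 0" --pt "0 0 0 0" --pt "0 0 0 0" --pt "0 0 0 0" --pt "0 0 0 0" --pt "0 0 0 0" --pt "0 0 0 0" --pt "0 0 0 0" --pt "0 0 0 0" --claw 1 --force 25

```text
time: 3.23
ee_pos: [0.5796, 0.2874, 0.0402]
tcp_rot: [179.9, 0.0, 150.3]
wrist_force: [-1.6, -0.5, 6.5]
opening: 0.0455
grasp_force: 28.3
```

Scaled: 4 cm / 60 = 0.0667, 3.7 cm / 60 = 0.0617.

Request:
servo_tool --pt "0 0 0.005 0" --pt "0 0 0.0117 0" --pt "0 0 0.0217 0" --pt "0 0 0.0333 0" --pt "0 0 0.045 0" --pt "0 0 0.055 0" --pt "0 0 0.0617 0" --pt "0 0 0.0667 0" --pt "0 0 0.0667 0" --pt "0 0 0.0667 0" --pt "0 0 0.0667 0" --pt "0 0 0.0667 0" --pt "0 0 0.0667 0" --pt "0 0 0.0667 0"

```text
time: 4.4
ee_pos: [0.579, 0.2873, 0.079]
tcp_rot: [-180.0, -0.0, 150.3]
wrist_force: [-0.3, -0.7, -1.2]
opening: 0.0458
grasp_force: 27.6
```

Request:
servo_tool --pt "0 0 0 0" --pt "0 0 0 0" --pt "0 0 0 0" --pt "0 0 0 0"

```text
time: 4.73
ee_pos: [0.5791, 0.2873, 0.0793]
tcp_rot: [180.0, 0.0, 150.3]
wrist_force: [-0.2, -0.1, -1.2]
opening: 0.0456
grasp_force: 27.6
```

B reads 1.2 N, so about 125 g: the light one. I'll set it back and lift A as well to check.

Scaled: -4 cm / 60 = -0.0667, -3.9 cm / 60 = -0.065.

Request:
servo_tool --pt "0 0 -0.0117 0" --pt "0 0 -0.025 0" --pt "0 0 -0.0383 0" --pt "0 0 -0.05 0" --pt "0 0 -0.0567 0" --pt "0 0 -0.0617 0" --pt "0 0 -0.065 0" --pt "0 0 -0.0667 0" --pt "0 0 -0.0667 0" --pt "0 0 -0.0667 0"

```text
time: 5.57
ee_pos: [0.5793, 0.2872, 0.0403]
tcp_rot: [180.0, 0.0, 150.3]
wrist_force: [-3.7, -1.8, 5.8]
opening: 0.0455
grasp_force: 28.4
```

Request:
servo_tool --pt "0 0 0 0" --pt "0 0 0 0" --pt "0 0 0 0" --pt "0 0 0 0" --pt "0 0 0 0" --pt "0 0 0 0" --pt "0 0 0 0" --pt "0 0 0 0" --pt "0 0 0 0" --pt "0 0 0 0" --claw 0

```text
time: 6.4
ee_pos: [0.5791, 0.2873, 0.0393]
tcp_rot: [180.0, -0.0, 150.3]
wrist_force: [1.0, -0.5, -0.9]
opening: 0.0856
grasp_force: 0.0
```

Request:
servo_tool --pt "0 0 0.0167 0" --pt "0 0 0.05 0" --pt "0 0 0.1 0" --pt "0 0 0.1667 0" --pt "0 0 0.2333 0" --pt "0 0 0.2833 0" --pt "0 0 0.3167 0" --pt "0 0 0.3333 0" --pt "0 0 0.3333 0" --pt "0 0 0.3333 0"

```text
time: 7.23
ee_pos: [0.5793, 0.2874, 0.2399]
tcp_rot: [179.9, 0.0, 150.3]
wrist_force: [0.1, -1.0, -1.1]
opening: 0.0855
grasp_force: 0.0
```

Run:
```python
from h import *
P=wpose();np.savez('w2.npz',p=P[0],R=P[1]);print(P[0],get_obs()['tcp_rot'],get_obs()['q'],get_obs()['wrist_force']);save('wrist','w2.png')
h=np.array([.5038,-.2637]);b=np.array([.5382,-.2604]);d=h-b;print(np.degrees(np.arctan2(d[1],d[0])))
```

```text
[0.57932937 0.28740298 0.23991623] [1.79941011e+02 4.20766638e-02 1.50333889e+02] [ 2.63866909e+01  1.92403659e+01  2.77622366e+01  9.84494393e+01
 -1.96360055e-03  5.60527793e+01] [ 0.08273701 -1.04976354 -1.10369943]
-174.52037045834382
```

View pics/w2.png

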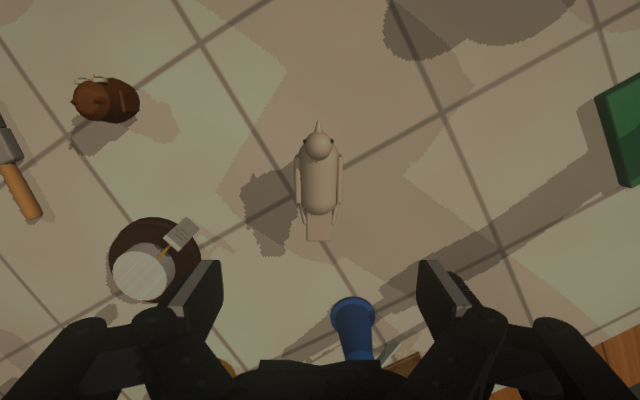

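Dove B still stands at (318,170) in the image and looks undisturbed. I'll stop over the stand for a better look at it.

Scaled: -23 cm / 60 = -0.3833, -22 cm / 60 = -0.3667, 0.63 rad / 6.2832 = 0.1003.

Request:
servo_tool --pt "0 -0.0333 0.0167 0.008" --pt "0 -0.0833 0.0333 0.0239" --pt "0 -0.15 0.0333 0.0398" --pt "0 -0.2167 0.0333 0.0557" --pt "0 -0.2833 0.0333 0.0716" --pt "0 -0.3333 0.0333 0.0844" --pt "0 -0.3667 0.0333 0.0955" --pt "0 -0.3833 0.0333 0.1003" --pt "0 -0.3833 0.0333 0.1003" --pt "0 -0.3833 0.0333 0.1003" --pt "0 -0.3833 0.0333 0.1003"

```text
time: 8.2
ee_pos: [0.5789, 0.058, 0.2585]
tcp_rot: [180.0, -0.1, -173.6]
wrist_force: [-0.1, 0.1, -0.6]
opening: 0.0853
grasp_force: 0.0
```

Run:
```python
from h import *
P=wpose();np.savez('w3.npz',p=P[0],R=P[1]);print(P[0],get_obs()['tcp_rot'],get_obs()['wrist_force']);save('wrist','w3.png')
```

```text
[0.57892517 0.05795235 0.25852187] [ 1.79988067e+02 -6.51650441e-02 -1.73618964e+02] [-0.13394212  0.12597957 -0.55909164]
```

Scaled: -31 cm / 60 = -0.5167, -30 cm / 60 = -0.5.

Request:
servo_tool --pt "-0.0083 -0.0333 0 0" --pt "-0.0167 -0.0833 0 0" --pt "-0.025 -0.15 0 0" --pt "-0.0333 -0.2167 0 0" --pt "-0.0417 -0.2833 0 0" --pt "-0.05 -0.35 0 0" --pt "-0.0567 -0.4167 0 0" --pt "-0.0567 -0.4667 0 0" --pt "-0.0567 -0.5 0 0" --pt "-0.0567 -0.5167 0 0" --pt "-0.0567 -0.5167 0 0" --pt "-0.0567 -0.5167 0 0" --pt "-0.0567 -0.5167 0 0"

```text
time: 9.33
ee_pos: [0.5455, -0.2511, 0.2593]
tcp_rot: [180.0, -0.0, -173.5]
wrist_force: [-0.3, -0.3, 0.4]
opening: 0.0855
grasp_force: 0.0
```

Run:
```python
from h import *
P=wpose();np.savez('w4.npz',p=P[0],R=P[1]);print(P[0],get_obs()['tcp_rot'],get_obs()['wrist_force']);save('wrist','w4.png')
```

```text
[ 0.54550659 -0.25114142  0.25931092] [ 1.79978387e+02 -6.65485648e-04 -1.73494008e+02] [-0.32895698 -0.25796194  0.3581206 ]
```

View pics/w3.png

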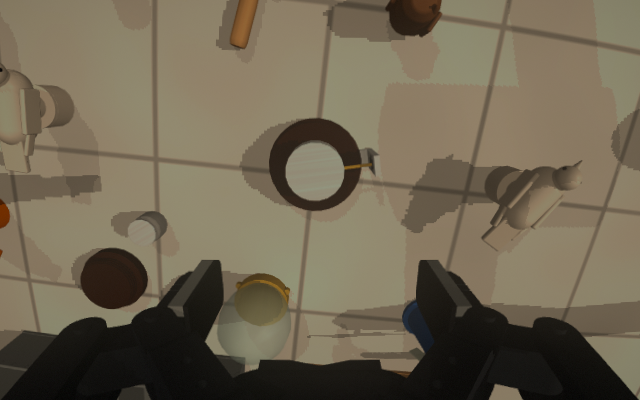

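View pics/w4.png

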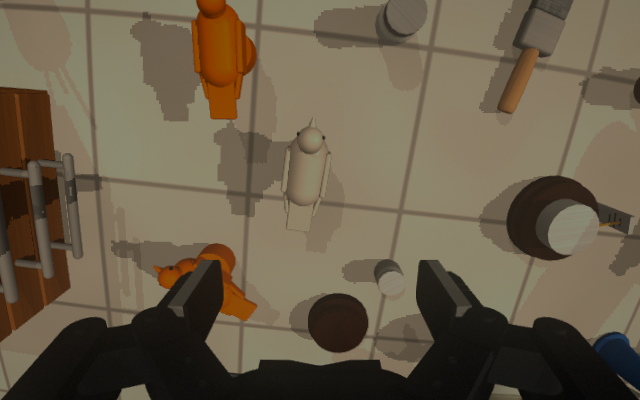

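w3: the seat top circle spans x 285–344 and y 141–201, centre (315,171), with the post at (371,161). w4: dove A has its head at (310,140), tail tip (298,230), and wing edges at roughly (284,174) and (328,178). The nearest orange dove is clear, about 10 cm away.

Run:
```python
from h import *
w=np.load('w3.npz');P=(w['p'],w['R'])
s=watz(P,(314.7,171),.05);print('seat',s,'edge',watz(P,(285,171),.05),watz(P,(344,171),.05),'disc',watz(P,(315,164.5),.026))
print('post',watz(P,(371,160),.058))
w=np.load('w4.npz');P=(w['p'],w['R'])
h=watz(P,(310,140),.082);L=watz(P,(284,174),.066);R=watz(P,(329,178),.066);t=watz(P,(298.5,230),.055);d=h-t
print(h,L,R,(L+R)/2,np.linalg.norm(L-R),t,np.degrees(np.arctan2(d[1],d[0])),np.linalg.norm(d[:2]),h[:2]-d[:2]/np.linalg.norm(d[:2])*.033)
```

```text
seat [0.5761 0.0521 0.05  ] edge [0.5797 0.0204 0.05  ] [0.5726 0.0834 0.05  ] disc [0.5734 0.0518 0.026 ]
post [0.5563 0.109  0.058 ]
[ 0.5073 -0.2649  0.082 ] [ 0.5466 -0.2881  0.066 ] [ 0.5455 -0.2415  0.066 ] [ 0.54605 -0.2648   0.066  ] 0.04661298102460303 [ 0.6107 -0.2675  0.055 ] 178.55959727075563 0.10343268342260105 [ 0.54028957 -0.26572953]
```

Scaled: -21.9 cm / 60 = -0.365, -1.4 cm / 60 = -0.0233, -0.14 rad / 6.2832 = -0.0223.

Request:
servo_tool --pt "-0.005 -0.0233 0 -0.0159" --pt "-0.0058 -0.0233 -0.0333 -0.0223" --pt "-0.0058 -0.0233 -0.0833 -0.0223" --pt "-0.0058 -0.0233 -0.1333 -0.0223" --pt "-0.0058 -0.0233 -0.1833 -0.0223" --pt "-0.0058 -0.0233 -0.2333 -0.0223" --pt "-0.0058 -0.0233 -0.275 -0.0223" --pt "-0.0058 -0.0233 -0.3083 -0.0223" --pt "-0.0058 -0.0233 -0.3333 -0.0223" --pt "-0.0058 -0.0233 -0.3533 -0.0223" --pt "-0.0058 -0.0233 -0.365 -0.0223" --pt "-0.0058 -0.0233 -0.365 -0.0223" --pt "-0.0058 -0.0233 -0.365 -0.0223"

```text
time: 10.47
ee_pos: [0.5419, -0.2664, 0.0409]
tcp_rot: [-180.0, 0.0, 178.4]
wrist_force: [0.1, 0.1, 0.6]
opening: 0.0856
grasp_force: 0.0
```

Request:
servo_tool --pt "0 0 0 0" --pt "0 0 0 0" --pt "0 0 0 0" --pt "0 0 0 0" --pt "0 0 0 0" --pt "0 0 0 0" --pt "0 0 0 0" --pt "0 0 0 0" --pt "0 0 0 0" --pt "0 0 0 0" --pt "0 0 0 0" --pt "0 0 0 0" --claw 1

```text
time: 11.47
ee_pos: [0.5421, -0.2668, 0.0412]
tcp_rot: [-180.0, 0.1, 178.4]
wrist_force: [-0.5, 2.1, 6.0]
opening: 0.0459
grasp_force: 28.2
```

Scaled: 4 cm / 60 = 0.0667, 3.7 cm / 60 = 0.0617.

Request:
servo_tool --pt "0 0 0.005 0" --pt "0 0 0.0117 0" --pt "0 0 0.0217 0" --pt "0 0 0.0333 0" --pt "0 0 0.045 0" --pt "0 0 0.055 0" --pt "0 0 0.0617 0" --pt "0 0 0.0667 0" --pt "0 0 0.0667 0" --pt "0 0 0.0667 0" --pt "0 0 0.0667 0" --pt "0 0 0.0667 0" --pt "0 0 0.0667 0" --pt "0 0 0.0667 0"

```text
time: 12.63
ee_pos: [0.5415, -0.2667, 0.08]
tcp_rot: [180.0, -0.0, 178.4]
wrist_force: [-0.5, -0.8, -3.1]
opening: 0.0458
grasp_force: 27.5
```

Request:
servo_tool --pt "0 0 0 0" --pt "0 0 0 0" --pt "0 0 0 0" --pt "0 0 0 0"

```text
time: 12.97
ee_pos: [0.5416, -0.2667, 0.0803]
tcp_rot: [180.0, 0.0, 178.4]
wrist_force: [0.1, 0.2, -2.1]
opening: 0.0462
grasp_force: 27.5
```

Run:
```python
from h import *
f=[]
for i in range(20): f.append(get_obs()['wrist_force'][2]); camera('side')
print(np.mean(f),np.std(f),np.round(f,1))
```

```text
-2.8468913590912734 0.4359486617435252 [-2.1 -3.4 -3.2 -2.5 -3.3 -3.2 -2.4 -3.6 -2.2 -3.3 -2.8 -2.4 -3.2 -3.2
 -2.3 -3.  -2.6 -2.5 -2.9 -2.9]
```

A reads 2.85 N, about 290 g, so it is the heavy one. I'll carry it to the seat.

Scaled: 31.8 cm / 60 = 0.53, 31 cm / 60 = 0.5167.

Request:
servo_tool --pt "0 0 0.0167 0" --pt "0 0 0.05 0" --pt "0 0.0083 0.0833 0" --pt "0.0017 0.025 0.1083 0" --pt "0.005 0.05 0.1083 0" --pt "0.01 0.0833 0.1083 0" --pt "0.015 0.125 0.1083 0" --pt "0.02 0.1667 0.1083 0" --pt "0.025 0.2167 0.1083 0" --pt "0.03 0.2667 0.1083 0" --pt "0.035 0.3167 0.1083 0" --pt "0.0417 0.3667 0.1083 0" --pt "0.0483 0.4167 0.1083 0" --pt "0.0533 0.4583 0.1083 0" --pt "0.0567 0.4917 0.1083 0" --pt "0.06 0.5167 0.1083 0" --pt "0.06 0.53 0.1083 0" --pt "0.06 0.53 0.1083 0" --pt "0.06 0.53 0.1083 0" --pt "0.06 0.53 0.1083 0"

```text
time: 15.63
ee_pos: [0.5774, 0.0506, 0.1451]
tcp_rot: [-180.0, -0.0, 178.4]
wrist_force: [0.8, -0.5, -3.0]
opening: 0.0453
grasp_force: 27.5
```

Scaled: -4.7 cm / 60 = -0.0783, -4.5 cm / 60 = -0.075.

Request:
servo_tool --pt "0 0 -0.0167 0" --pt "0 0 -0.0333 0" --pt "0 0 -0.05 0" --pt "0 0 -0.0617 0" --pt "0 0 -0.07 0" --pt "0 0 -0.075 0" --pt "0 0 -0.0783 0" --pt "0 0 -0.0783 0" --pt "0 0 -0.0783 0" --pt "0 0 -0.0783 0"

```text
time: 16.47
ee_pos: [0.5779, 0.0513, 0.0988]
tcp_rot: [180.0, 0.0, 178.4]
wrist_force: [0.1, -0.1, -3.2]
opening: 0.0458
grasp_force: 27.4
```

```bash
cat > look.py <<'E'
from h import *
import sys
a=save('scene','t1.png')[150:300,260:460];b=save('side','t2.png')[100:250,230:430]
P=wpose();print(P[0],get_obs()['tcp_rot'])
im=np.hstack([cv2.resize(x,(400,300),interpolation=cv2.INTER_CUBIC) for x in(a,b)])
z1=cv2.resize(a[55:130,40:140],(400,300),interpolation=cv2.INTER_CUBIC)
z2=cv2.resize(b[50:125,40:140],(400,300),interpolation=cv2.INTER_CUBIC)
cv2.imwrite('pics/'+sys.argv[1],np.vstack([im,np.hstack([z1,z2])])[:,:,::-1])
f=[]
for i in range(10): f.append(get_obs()['wrist_force']); camera('side')
print(np.mean(f,0).round(2))
E
python3 look.py e1.png
```

```text
[0.57786181 0.05134215 0.09872447] [1.79996354e+02 4.13307170e-02 1.78412233e+02]
[-0.37  0.15 -2.78]
```

View pics/e1.png

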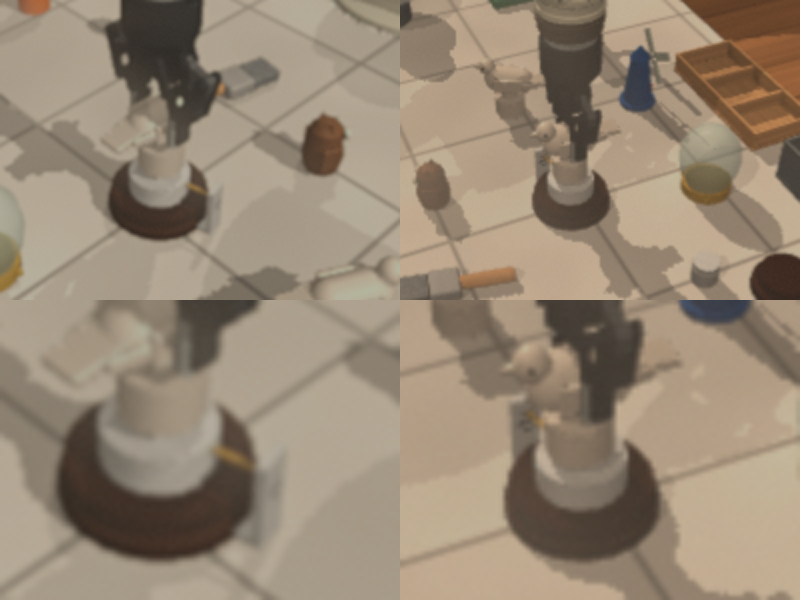

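The dove is upright just above the seat, about 2 mm off centre. In the zoom, plinth centre against seat centre is 164 vs 160 in scene and 579 vs 582 in side. I'll trim that and lower to contact.

Scaled: -0.8 cm / 60 = -0.0133, -0.12 cm / 60 = -0.002.

Request:
servo_tool --pt "0.0017 -0.002 0 0" --pt "0.0017 -0.002 -0.0033 0" --pt "0.0017 -0.002 -0.0067 0" --pt "0.0017 -0.002 -0.01 0" --pt "0.0017 -0.002 -0.0117 0" --pt "0.0017 -0.002 -0.0133 0" --pt "0.0017 -0.002 -0.0133 0" --pt "0.0017 -0.002 -0.0133 0" --pt "0.0017 -0.002 -0.0133 0"

```text
time: 17.82
ee_pos: [0.5787, 0.0501, 0.0908]
tcp_rot: [180.0, 0.0, 178.4]
wrist_force: [-2.1, -0.4, 3.7]
opening: 0.0457
grasp_force: 28.0
```

Scaled: -0.1 cm / 60 = -0.0017.

Request:
servo_tool --pt "0 0 -0.0017 0" --pt "0 0 -0.0017 0" --pt "0 0 -0.0017 0" --pt "0 0 -0.0017 0"

```text
time: 18.15
ee_pos: [0.5787, 0.0501, 0.0894]
tcp_rot: [180.0, 0.0, 178.4]
wrist_force: [-1.5, 0.1, 4.4]
opening: 0.0453
grasp_force: 28.1
```

```bash
cat > f.py <<'E'
from h import *
f=[];p=[]
for i in range(8): o=get_obs();f.append(o['wrist_force']);p.append(o['ee_pos']); camera('side')
print(np.mean(f,0).round(2),np.mean(p,0).round(4),o['time'])
E
python3 f.py
```

```text
[-1.31  0.13  4.71] [0.5787 0.0501 0.0894] 18.5
```

Scaled: -0.5 cm / 60 = -0.0083, -0.4 cm / 60 = -0.0067.

Request:
servo_tool --pt "0 0 -0.0017 0" --pt "0 0 -0.0033 0" --pt "0 0 -0.005 0" --pt "0 0 -0.0067 0" --pt "0 0 -0.0083 0" --pt "0 0 -0.0083 0" --pt "0 0 -0.0083 0" --pt "0 0 -0.0083 0"

```text
time: 19.22
ee_pos: [0.5787, 0.0501, 0.0846]
tcp_rot: [180.0, 0.0, 178.4]
wrist_force: [-2.1, 0.3, 7.4]
opening: 0.0455
grasp_force: 28.3
```

```bash
python3 f.py
```

```text
[-2.26  0.3   6.96] [0.5787 0.0501 0.0846] 19.5667
```

Scaled: -0.18 cm / 60 = -0.003, -0.12 cm / 60 = -0.002.

Request:
servo_tool --pt "0 0 -0.001 0" --pt "0 0 -0.002 0" --pt "0 0 -0.003 0" --pt "0 0 -0.003 0" --pt "0 0 -0.003 0" --pt "0 0 -0.003 0"

```text
time: 20.12
ee_pos: [0.5788, 0.0501, 0.083]
tcp_rot: [180.0, 0.0, 178.4]
wrist_force: [-2.4, 0.5, 8.5]
opening: 0.0458
grasp_force: 28.4
```

```bash
sed -i 's/range(10)/range(20)/' look.py; sed -i 's/^z1=.*/z1=cv2.resize(a[75:113,75:125],(400,300),interpolation=cv2.INTER_CUBIC)/; s/^z2=.*/z2=cv2.resize(b[65:103,60:110],(400,300),interpolation=cv2.INTER_CUBIC)/' look.py; python3 look.py e2.png
```

```text
[0.5787554  0.0501295  0.08297619] [1.79994702e+02 3.33844437e-02 1.78409215e+02]
[-2.57  0.42  7.78]
```

View pics/e2.png

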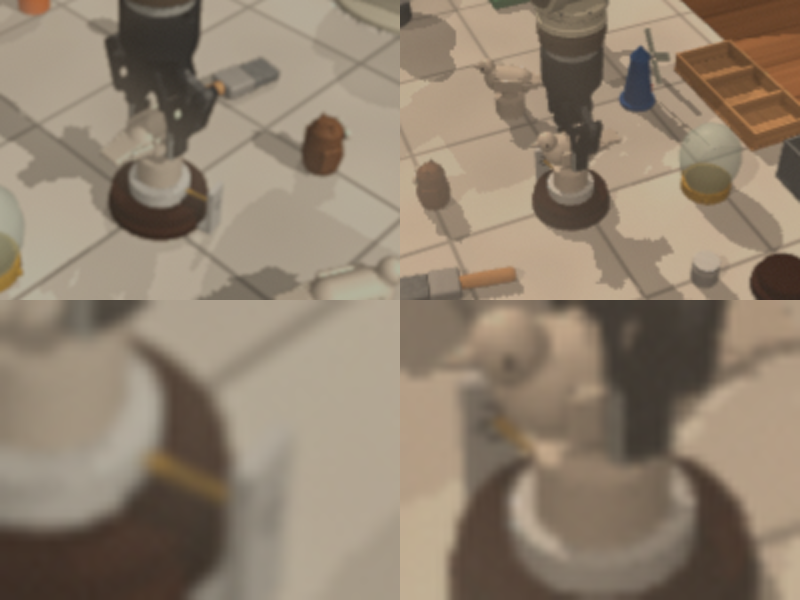

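Run:
```python
from h import *
# pointer tip near post face, y=+~60 toward post dir
d=np.array([.5563,.109])-np.array([.577,.051]);d/=np.linalg.norm(d)
for n in('scene','side'):
    for h in(.045,.037,.029): 
        p=np.array([.577,.051])+d*.061; print(n,h,proj(n,[[*p,h]])[0].round(1))
t=[]
for f in('a.png','t1.png'):
    im=cv2.imread('pics/'+f); t.append(cv2.resize(im[222:271,310:376],(396,294),interpolation=cv2.INTER_CUBIC))
u=[]
for f in('b.png','t2.png'):
    im=cv2.imread('pics/'+f); u.append(cv2.resize(im[165:202,285:335],(396,294),interpolation=cv2.INTER_CUBIC))
cv2.imwrite('pics/cmp.png',np.vstack([np.hstack(t),np.hstack(u)]))
```

```text
scene 0.045 [364.8 244.8]
scene 0.037 [364.6 247.6]
scene 0.029 [364.4 250.3]
side 0.045 [300.2 179. ]
side 0.037 [300.3 181.1]
side 0.029 [300.4 183.2]
```

View pics/cmp.png

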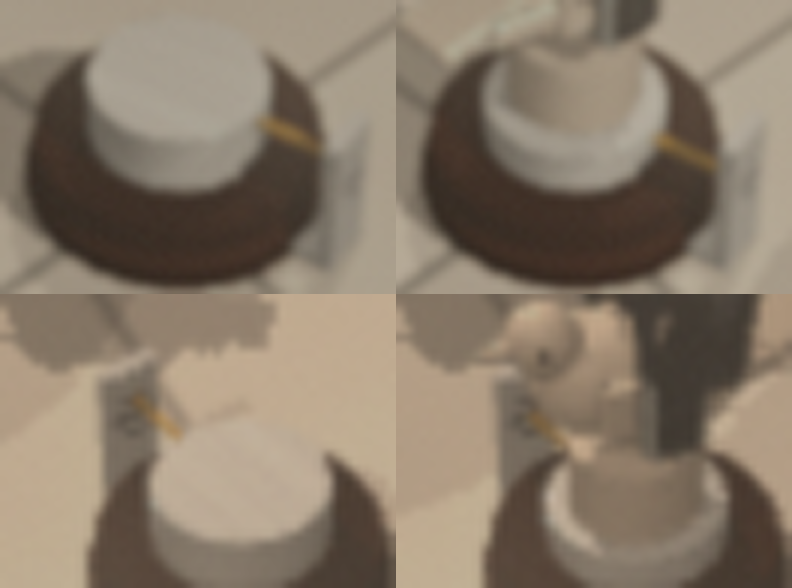

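The pointer moved about 2.6 px in scene and 1.9 px in side, where 8 mm would be 2.75 and 2.1 px. That puts the seat roughly 7.5–8 mm down, and force and TCP height agree. The dove is centred (plinth 573 vs seat 575 in scene, 636 vs 637 in side), and dove B is still standing.

```bash
python3 -c "
from workcell import *
print(get_obs()['ee_pos'],job_done())"
```

```text
the job is handed in; nothing more can be done
[0.57876706 0.05011351 0.08298893] None
```

I handed in the job with the heavier dove (about 290 g) upright in the middle of the seat, held pressed about 7.5–8 mm down, and the lighter one (about 125 g) still standing on the tile.

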